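# Pack the spectrometer service tray in layers

## Robot

A 6-joint arm with a two-finger parallel gripper is mounted at the origin on the work surface. World frame = base frame: x ahead of the robot, y to its left, z up, the work surface at z = 0. Lengths are in m, angles in rad, forces in N, time in s.
With the tool pointing down it reaches from about 0.325 to 0.9 m from the base axis. Payload 6.1 kg.
Tool frame: the origin (TCP) lies midway between the tips of the shut fingers; the grasp point (between the pads) lies 19 mm behind it; z points along the fingers, y is the line along which they close (so a half turn about z gives the same grasp; the last joint's range is limited). The gripper opens to 85 mm and grips with 20 to 120 N. Pads are 22 mm wide; open, the fingers measure 114 mm over their backs; the gripper's body (76 mm by 85 mm) begins 54 mm behind the grasp point. The pads swing forward as they close: fully open they stand 13 mm farther back than shut.
Start: joints at [1.1, 0.22, 1.526, -0, 1.395, -0.126], TCP at [0.211, 0.588, 0.231] pointing down, gripper open.
Joint ranges: [-2.98, 2.98], [-0.91, 2.08], [0.09, 2.57], [-1.24, 4.39], [0.2, 2.65], [-2.68, 2.68]. Speed limits (rad/s): [2.57, 2.57, 3.01, 3.14, 3.14, 3.14].

## Interface

Orientations are given as [roll, pitch, yaw] about the fixed x, y, z axes, in that order (R = Rz(yaw) Ry(pitch) Rx(roll)).
In Python, from plant import movep, move_l, set_joints, gripper_to, hold, inverse_kinematics, observe, get_image, get_calibration, Unreachable, job_done gives the robot as it stands. Calls block until the motion is done:
- movep(position, orientation): joint-space move of the TCP to a pose.
- move_l(position, feed=0.15, rotation=None, max_force=None): straight line of the TCP; rotation=None keeps the orientation; feed is the mean speed in m/s. With max_force (N) it stops when the force on the tool has changed by that much, and returns True; else False.
- set_joints(angles): joint-space move.
- gripper_to(opening, f_grip=None): finger opening in m; f_grip is the grip in N (None keeps the last); returns when the fingers have stopped.
- hold(seconds).
- inverse_kinematics(position, orientation): joint angles nearest the present ones, or None.
- observe(): the state.
- get_image(name): name is "scene" or "top" or "wrist"; returns (picture, depth): 384x512x3 uint8, red, green, blue; 384x512 float32, m along the optical axis (not along the pixel's ray), 0 where there is no reading.
- get_calibration(name): a dict with "intrinsics" (3x3 intrinsics, pixels), "world_from_camera" (4x4, takes a point from camera to world coordinates). Camera axes: x right, y down, z forward; pixel columns grow to the right and rows downward; lengths in m; the calibration is good to about 2 mm. A picture is of the moment at which its call begins: read the wrist's pose just before it. get_calibration takes no time and is no camera call; for the wrist camera it gives the pose at the moment of the call.
A pose or a line that the arm cannot do raises Unreachable and nothing moves.
- job_done(): hands the job in; it is judged then, once.
The state is a dict: "time_s": time; "q": joint angles; "joint_velocities": joint speeds; "joint_torque": joint torques, N m; "eef_pos": TCP position; "tcp_rot": TCP orientation; "ft_force": force on the tool from outside, world axes, zero at the start; "torque": the same for the moment, N m; "opening": finger opening in m; "grasp_force": force on a finger pad.
Only numpy, scipy, OpenCV 4.12 (cv2) and the standard library are available. Lean on these libraries where they do the work, as an engineer would, in place of code of your own. Each camera call takes 0.05 s, during which the arm holds its last target. There are 200 camera calls.

## Task

Pack the spectrometer's service tray in layers: first lay the burner head flat along the channel, down between the two low strips on its floor, then lay the long closed case across above it, down in the shallow seat on the two ledges, and last stack the short closed case squarely on the middle of the long one, its length along the long one's. Set each piece down, do not drop it, and leave everything else on the bench where it stands.

Things in the scene. Friction and masses are not known exactly. Their poses are not given: they have to be found in the camera images.
- tray: Open grey tray lined with black rubber (raised parts grey), fixed, 192 x 176 mm (x, y), walls 6 mm thick, 64 mm high. Origin: centre of its underside; x along its length. A central channel, 180 mm long, 100 mm wide, runs along x, with a 32 mm wide ledge on either side. The ledges are 60 mm above the bench, but lower (52 mm) over their middle 70 mm: the seat for a case laid across, along y.
- tray_channel (a point): Centre of the channel floor, 6 mm above the bench; axes as the tray. Two strips, 8 mm high and 8 mm wide, run along the whole channel, 54 mm apart; outside each is an open gap 15 mm wide to the ledge.
- tray_seat (a point): Centre of the seat, level with its lower ledge faces, 52 mm above the bench, straight above tray_channel; axes as the tray. The seat is 70 mm wide along x and 164 mm long along y (between the outer walls); the 100 mm wide channel lies open below its middle.
- burner: Metal burner head, 0.42 kg: a flat foot 150 x 44 x 16 mm (x, y, z) with a narrow slotted rail 146 x 22 mm standing along its middle, from 16 to 40 mm above the underside. Origin: centre of the underside; x along its length, z up. Same either way round. It lies on its foot at the start.
- long_case: Closed white lamp case, 150 x 58 x 42 mm (x, y, z), two latches, about 0.28 kg. Origin: centre of the underside; x along its length, z up. Starts flat on the bench.
- long_case_top (a point): Centre of the long case's top face, 42 mm above its underside; axes as the case.
- short_case: Closed white cell case, 105 x 58 x 34 mm (x, y, z), one latch, about 0.2 kg. Origin: centre of the underside; x along its length, z up. Starts flat on the bench.
- beaker: Bystander: glass beaker, 68 mm across, 85 mm high. Origin: centre of its foot.
- reagent_bottle: Bystander: white bottle, 66 mm across, 150 mm high. Origin: centre of its foot.
- jar: Bystander: amber jar, 60 mm across, 75 mm high. Origin: centre of its foot.
- wrench: Bystander: steel wrench lying flat, 170 mm long. Origin: centre of its underside.
- dish: Bystander: white ceramic dish, 84 mm across, 28 mm high. Origin: centre of its foot.
- carton: Bystander: cardboard carton, 100 x 90 x 60 mm. Origin: centre of its underside.
Things that resemble listed ones, but are neither listed nor needed, are in the scene too. Leave any pink look-alike of the long_case alone. Leave any orange look-alike of the burner alone.

How it is judged:
On the way, in this order (a step that is already met when the one before it is completed fails the run):
1. the burner head lies flat on the channel floor between the strips, let go (x of burner in the frame of tray_channel between -0.02 and 0.02 m and y of burner in the frame of tray_channel between -0.01 and 0.01 m and z of burner in the frame of tray_channel between -0.004 and 0.004 m and angle between burner's own z axis and vertical below 0.06 rad and angle between the x axis of burner and the x axis of tray, either way round below 0.12 rad and linear speed of burner below 0.03 m/s and contact force between the fingers and burner below 0.1 N), for 0.2 s.
2. the long case lies flat across it in the seat, let go, the burner head still in place (all of step 1 and x of long_case in the frame of tray_seat between -0.012 and 0.012 m and y of long_case in the frame of tray_seat between -0.012 and 0.012 m and z of long_case in the frame of tray_seat between -0.004 and 0.004 m and angle between long_case's own z axis and vertical below 0.06 rad and angle between the x axis of long_case and the y axis of tray, either way round below 0.2 rad and linear speed of long_case below 0.03 m/s and contact force between the fingers and long_case below 0.1 N), for 0.2 s.
At the end, for the whole second after the job is handed in: Burner flat on the channel floor between the strips (20 mm along, 10 across, 0.12 rad); long case flat in the seat above it (12 mm, 0.2 rad); short case flat on it (middle within 12 mm along, 10 across, 0.12 rad); heights within 4 mm; all at rest, let go (all of step 2 and x of short_case in the frame of long_case_top between -0.012 and 0.012 m and y of short_case in the frame of long_case_top between -0.01 and 0.01 m and z of short_case in the frame of long_case_top between -0.004 and 0.004 m and angle between short_case's own z axis and vertical below 0.06 rad and angle between the x axis of short_case and the x axis of long_case, either way round below 0.12 rad and linear speed of short_case below 0.03 m/s and contact force between the fingers and short_case below 0.1 N); the robot touches nothing.
It fails at once if the burner head is dropped (moves faster than 0.7 m/s while out of the fingers) (linear speed of burner above 0.7 m/s and contact force between the fingers and burner below 0.1 N).
It fails at once if the long case is dropped (moves faster than 0.7 m/s while out of the fingers) (linear speed of long_case above 0.7 m/s and contact force between the fingers and long_case below 0.1 N).
It fails at once if the short case is dropped (moves faster than 0.7 m/s while out of the fingers) (linear speed of short_case above 0.7 m/s and contact force between the fingers and short_case below 0.1 N).
It fails at once if a bystander is moved more than 30 mm or tipped (distance of any of beaker, reagent_bottle, jar, wrench, dish, carton from where it was at the start of the episode above 0.03 m or angle between any of beaker, reagent_bottle, jar, wrench, dish, carton's own z axis and vertical above 0.5 rad).
It also fails if it takes over 72 s, if anything falls off the work surface, if the arm or the gripper's body presses on something with over 40 N, if the wrist force passes 120 N, or if a joint passes its speed limit or range.

## Working session

There is one attempt and no reset: what is moved stays moved. The work goes in short steps, each a Python script; the robot and the scene stay as the last script left them, time stands still between calls to the robot, and variables do not carry over. Pictures are saved under pics/ and viewed, at most 10 in all, crops included, and the job is handed in when it is done.

```bash
ls; mkdir -p pics; python3 - <<'E'
from plant import *
import cv2,numpy as np
for n in("top","scene"):
    im,d=get_image(n); cv2.imwrite(f"pics/{n}0.png",im[:,:,::-1]); np.savez(f"{n}0.npz",im=im,d=d)
    c=get_calibration(n); print(n,np.round(c["intrinsics"],1).tolist(),np.round(c["world_from_camera"],3).tolist(),(d==0).mean())
print(observe()["time_s"])
E
```

```text
pics
top [[436.8, 0.0, 252.1], [0.0, 436.8, 190.7], [0.0, 0.0, 1.0]] [[-0.077, -0.977, 0.198, 0.231], [-0.997, 0.075, -0.016, -0.011], [0.0, -0.199, -0.98, 1.467], [0.0, 0.0, 0.0, 1.0]] 0.004109700520833333
scene [[350.7, 0.0, 260.9], [0.0, 350.7, 192.9], [0.0, 0.0, 1.0]] [[0.373, 0.646, -0.666, 1.394], [0.928, -0.257, 0.27, -0.383], [0.003, -0.718, -0.696, 0.979], [0.0, 0.0, 0.0, 1.0]] 0.004053751627604167
0.1
```

View pics/top0.png

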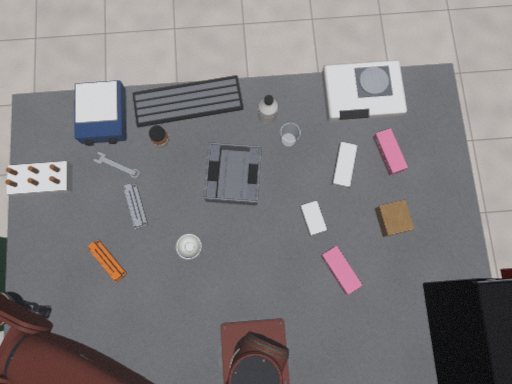

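View pics/scene0.png

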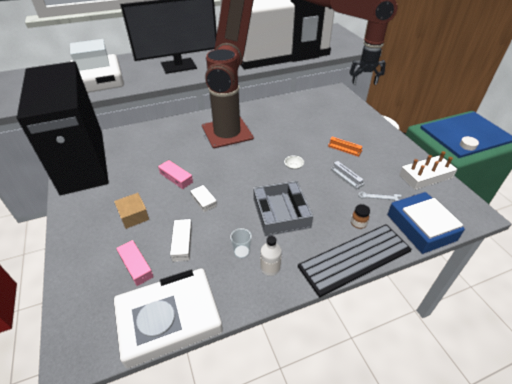

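Top view candidates:
- **Burner:** silver (135,206) or orange (107,260). The silver one is meant.
- **Long case:** white (345,164), or pink (391,151) and (342,270). The white one is meant.
- **Short case:** white (314,218).
- **Tray:** (233,174), with its channel up and down the image.

I'll confirm these in one enlarged crop and measure from the depth of both views.

```bash
cat > h.py <<'E'
import numpy as np,cv2
from plant import *
def cloud(d,c):
    K=c["intrinsics"];T=np.array(c["world_from_camera"]);v,u=np.indices(d.shape)
    p=np.stack([(u-K[0][2])/K[0][0]*d,(v-K[1][2])/K[1][1]*d,d],-1)
    return p@T[:3,:3].T+T[:3,3]
def rect(P,m,lo,hi):
    """P cloud, m mask of region, height band -> rect centre, size, long-axis yaw, median z, n"""
    k=m&(P[...,2]>lo)&(P[...,2]<hi)
    q=P[k]
    # drop outliers
    (cx,cy),(w,h),a=cv2.minAreaRect((q[:,:2]*1000).astype(np.float32))
    if w<h: w,h,a=h,w,a+90
    a=(a+90)%180-90
    return [round(x,1) for x in(cx,cy,w,h,a)],np.round(np.percentile(q[:,2],[10,50,90]),4).tolist(),len(q)
E
python3 - <<'E'
from h import *
z=np.load("top0.npz");im,d=z["im"],z["d"]
cv2.imwrite("pics/crop1.png",cv2.resize(im[100:290,90:410,::-1],None,fx=2.5,fy=2.5,interpolation=cv2.INTER_CUBIC))
Pt=cloud(d,get_calibration("top")); z2=np.load("scene0.npz"); Ps=cloud(z2["d"],get_calibration("scene"))
for n,(u,v) in dict(burner=(135,206),long=(345,164),short=(314,218),tray=(233,174)).items():
    c=Pt[v,u]; 
    for nm,P in(("top",Pt),("scene",Ps)):
        r=.13 if n=="tray" else .09
        m=np.hypot(P[...,0]-c[0],P[...,1]-c[1])<r
        lo={"burner":.028,"long":.03,"short":.025,"tray":.045}[n]
        bench=np.median(P[m&(abs(P[...,2])<.012)][:,2])
        print(n,nm,np.round(c,3),rect(P,m,lo,.09),"bench",round(float(bench),4), rect(P,m,.009,.09)[0])
for n,(u,v) in dict(beaker=(290,138),bottle=(268,108),jar=(158,136),wrench=(118,165),dish=(189,247),carton=(396,218),orange=(107,260),pink1=(391,151),pink2=(342,270)).items(): print(n,np.round(Pt[v,u],3))
E
```

```text
burner top [0.498 0.357 0.041] ([505.3, 362.4, 148.1, 23.7, 13.6], [0.0352, 0.0396, 0.0441], 321) bench 0.0003 [506.1, 348.1, 150.1, 82.5, 9.0]
burner scene [0.498 0.357 0.041] ([506.1, 362.4, 145.5, 27.0, 14.0], [0.0322, 0.0401, 0.0433], 196) bench 0.0014 [505.5, 360.6, 149.6, 46.5, 16.9]
long top [ 0.587 -0.352  0.042] ([590.2, -353.6, 152.4, 59.5, -16.7], [0.0373, 0.0417, 0.0455], 760) bench -0.0003 [590.2, -351.3, 152.1, 72.9, -20.7]
long scene [ 0.587 -0.352  0.042] ([589.3, -352.6, 153.5, 58.6, -17.1], [0.0391, 0.0428, 0.0451], 644) bench 0.001 [589.8, -352.8, 154.6, 59.0, -16.9]
short top [ 0.414 -0.23   0.033] ([417.7, -230.1, 105.9, 59.4, 12.5], [0.0293, 0.0338, 0.038], 560) bench -0.0001 [420.0, -241.7, 107.8, 87.8, 16.9]
short scene [ 0.414 -0.23   0.033] ([416.8, -230.7, 109.3, 58.1, 13.2], [0.0308, 0.0346, 0.0374], 322) bench 0.0014 [417.1, -230.5, 109.6, 58.4, 13.5]
tray top [0.589 0.027 0.013] ([584.9, 26.2, 193.6, 176.4, -8.6], [0.0503, 0.0589, 0.0648], 1504) bench 0.003 [586.2, 34.4, 207.9, 193.7, 81.4]
tray scene [0.589 0.027 0.013] ([585.7, 25.9, 196.0, 177.0, -8.9], [0.0505, 0.0596, 0.0647], 1165) bench 0.0031 [585.6, 25.9, 196.4, 177.0, -8.9]
beaker [ 0.704 -0.18   0.006]
bottle [ 0.777 -0.105  0.116]
jar [0.723 0.266 0.073]
wrench [0.652 0.42  0.009]
dish [0.352 0.189 0.011]
carton [ 0.39  -0.491  0.062]
orange [0.328 0.451 0.042]
pink1 [ 0.62  -0.513  0.043]
pink2 [ 0.239 -0.301  0.044]
```

View pics/crop1.png

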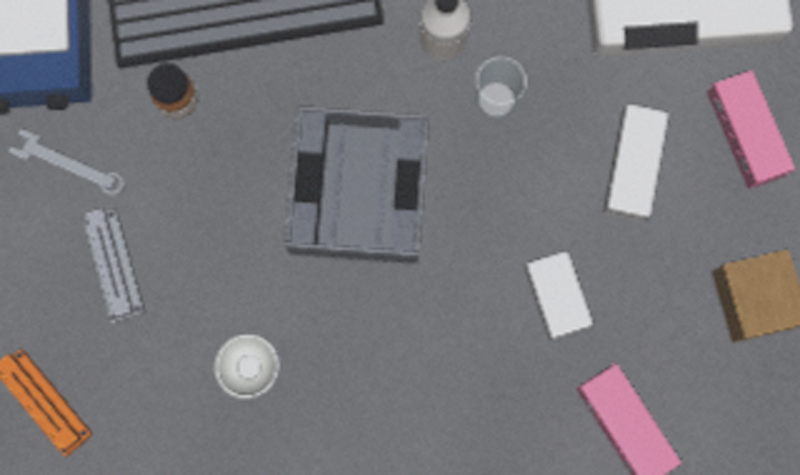

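The crop confirms it: the silver burner sits at crop (112,265), the white long case at (637,160), the white short case at (560,295) and the tray at (358,185). The colours and sizes match (148 mm rail; 152x59 and 106x59 mm tops), and both views agree to about 1 mm. Next I'll refine from the wrist camera above the tray and burner.

```bash
cat >> h.py <<'E'
D=np.deg2rad
def down(yaw_deg): # choose half-turn with the last joint nearer zero
    return [[np.pi,0,D(((yaw_deg+s+180)%360)-180)] for s in(0,180)]
def goto(x,y,z,yaw):
    c=[(abs(q[5]),o) for o in down(yaw) for q in[inverse_kinematics([x,y,z],o)] if q is not None]
    if not c: raise Unreachable("none")
    o=min(c,key=lambda t:t[0])[1]; movep([x,y,z],o); return o
def wrist(cx,cy,r,lo,hi,save=None):
    c=get_calibration("wrist"); im,d=get_image("wrist"); P=cloud(d,c)
    if save: cv2.imwrite(save,im[:,:,::-1])
    m=(d>0.05)&(np.hypot(P[...,0]-cx,P[...,1]-cy)<r)
    return rect(P,m,lo,hi)
E
python3 - <<'E'
from h import *
goto(.53,.036,.32,-8.8); print(wrist(.585,.026,.14,.045,.075,"pics/w_tray.png"),observe()["time_s"],np.round(observe()["q"],2))
gripper_to(.05,60)
goto(.45,.349,.25,13.8); print(wrist(.505,.362,.09,.03,.06,"pics/w_b.png"),observe()["time_s"])
a,b=cv2.imread("pics/w_tray.png"),cv2.imread("pics/w_b.png"); cv2.imwrite("pics/w1.png",cv2.resize(np.hstack([a,b]),(800,300)))
E
```

```text
([584.0, 26.5, 193.2, 176.4, -8.6], [0.0513, 0.0597, 0.0637], 11313) 2.4417 [-0.08 -0.05  1.65  0.    1.54 -1.5 ]
([502.6, 363.3, 145.4, 21.9, 13.5], [0.0389, 0.0399, 0.0408], 2561) 4.1833
```

View pics/w1.png

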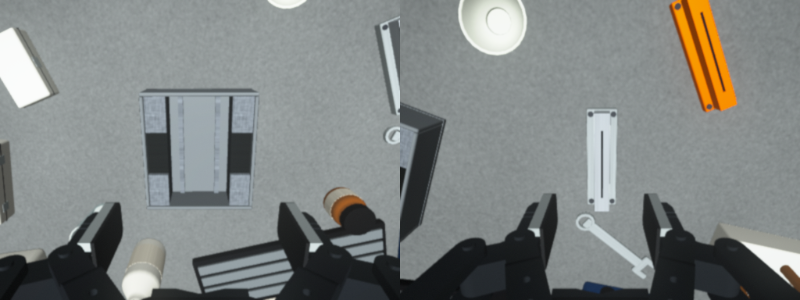

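The left frame shows the whole tray at (200,150), with strips at x≈182 and 220. The right frame shows the silver burner at (602,160), rail intact and clear of the wrench. Burner pick and place next.

```bash
cat >> h.py <<'E'
TX,TY,TYAW=.5845,.0263,-8.7
def st(t=""):
    o=observe(); print(t,"t",round(o["time_s"],2),"tcp",np.round(o["eef_pos"],4),"open",round(o["opening"],4),"gf",round(o["grasp_force"],1),"F",np.round(o["ft_force"],1),flush=True)
def pick(x,y,yaw,ztip,opening,f):
    gripper_to(opening); goto(x,y,.16,yaw); move_l([x,y,ztip+.03],.15)
    print("hit",move_l([x,y,ztip],.06,max_force=10)); gripper_to(0.0,f); st("gripped")
    move_l([x,y,ztip+.03],.06); move_l([x,y,.24],.2); st("lifted")
def lower(x,y,yaw,zpre,zend,zhover=.24):
    goto(x,y,zhover,yaw); move_l([x,y,zpre],.15); st("pre")
    print("contact",move_l([x,y,zend],.03,max_force=5)); st("down")
E
python3 - <<'E'
from h import *
pick(.504,.363,13.6,.021,.05,60)
E
```

```text
hit False
gripped t 6.79 tcp [0.5045 0.3633 0.0218] open 0.0206 gf 61.8 F [-0.7 -0.8  2.6]
lifted t 8.53 tcp [0.5031 0.3625 0.238 ] open 0.0205 gf 60.8 F [ 0.3 -0.4 -5.3]
```

```bash
python3 - <<'E'
from h import *
lower(TX,TY,TYAW,.06,.0235)
E
```

```text
pre t 11.18 tcp [0.5856 0.0263 0.0613] open 0.0205 gf 60.8 F [ 0.  -0.5 -5. ]
contact True
down t 12.16 tcp [0.5842 0.0263 0.0278] open 0.0209 gf 62.0 F [ 0.2 -0.3  5.4]
```

Contact came exactly 6 mm above the pick height, so the burner is on the channel floor. I'll release and look.

```bash
python3 - <<'E'
from h import *
gripper_to(.04,30); st("released"); x,y=TX,TY
move_l([x,y,.06],.06); move_l([x,y,.2],.2)
goto(.53,.036,.3,TYAW)
print("tray",wrist(.585,.026,.14,.051,.075)); print("burner",wrist(.585,.026,.085,.036,.0495,"pics/w_b2.png")); st()
a=cv2.imread("pics/w_b2.png")[60:320,130:400]; cv2.imwrite("pics/w_b2c.png",cv2.resize(a,None,fx=2,fy=2))
E
```

```text
released t 12.48 tcp [0.5819 0.0265 0.0256] open 0.04 gf 0.0 F [-0.5 -0.6 -0.4]
tray ([583.1, 26.7, 191.1, 176.4, -8.6], [0.0518, 0.0597, 0.0638], 10048)
burner ([583.0, 26.6, 145.6, 100.5, -8.6], [0.0442, 0.0458, 0.047], 2395)
 t 14.69 tcp [0.5292 0.036  0.2975] open 0.0404 gf 0.0 F [ 0.9  0.7 -0.9]
```

View pics/w_b2c.png

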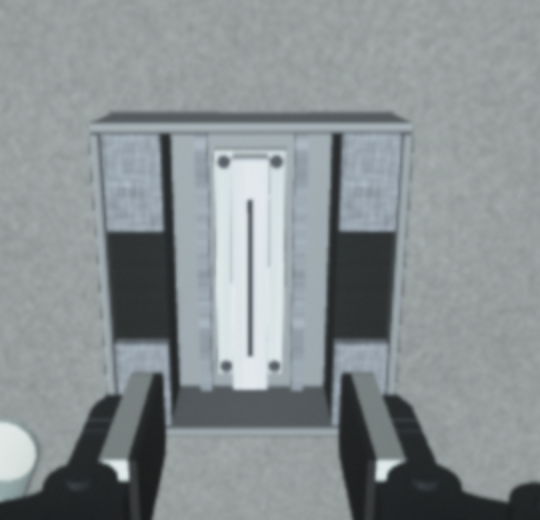

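The burner lies between the strips, rail at crop (250,270), top at 46 mm, parallel to the tray. Next is the long case.

```bash
python3 - <<'E'
from h import *
gripper_to(.085); goto(.537,-.337,.25,-17)
r=wrist(.59,-.353,.1,.033,.055); print(r); st()
if abs(r[0][2]-151)<4 and abs(r[0][3]-58.5)<3:
    x,y=(r[0][0]/1000*2+.5898)/3,(r[0][1]/1000*2-.3531)/3
    pick(x,y,r[0][4],.010,.085,50)
E
```

```text
([589.8, -352.9, 150.3, 58.7, -16.8], [0.0407, 0.0418, 0.0428], 9127)
 t 17.54 tcp [ 0.5372 -0.3366  0.2502] open 0.0851 gf 0.0 F [ 0.1 -0.  -0.4]
hit False
gripped t 20.23 tcp [ 0.5903 -0.3533  0.0108] open 0.0577 gf 55.4 F [ 0.3 -0.4  2.5]
lifted t 22.02 tcp [ 0.589  -0.3524  0.2379] open 0.0574 gf 55.0 F [-0.4  0.4 -2. ]
```

```bash
python3 - <<'E'
from h import *
lower(TX,TY,TYAW+90,.09,.058,zhover=.26)
print(np.round(observe()["tcp_rot"],3))
E
```

```text
pre t 24.73 tcp [0.5855 0.0262 0.0912] open 0.0573 gf 54.9 F [-1.   0.4 -1.7]
contact True
down t 25.57 tcp [0.5844 0.0263 0.0628] open 0.0571 gf 55.8 F [-0.4  1.2  4.7]
[-3.141  0.     1.419]
```

Contact came at exactly the expected 62.8 mm. I'll release, check, then hover over the short case.

```bash
python3 - <<'E'
from h import *
gripper_to(.075,30); st("released"); x,y=TX,TY
move_l([x,y,.11],.06); move_l([x,y,.24],.2)
a=D(TYAW); goto(TX-.055*np.cos(a),TY-.055*np.sin(a),.33,TYAW)
print("case",wrist(.585,.026,.12,.082,.11,"pics/w_l.png")); print("tray",wrist(.585,.026,.14,.0565,.07)); st()
gripper_to(.085); a=D(13.3); goto(.417-.055*np.cos(a),-.2303-.055*np.sin(a),.25,13.3)
print("short",wrist(.417,-.2303,.08,.026,.05)); st()
E
```

```text
released t 25.88 tcp [0.5828 0.0264 0.0614] open 0.0753 gf 0.0 F [-0.6  1.  -0.3]
case ([582.1, 25.8, 150.3, 58.8, 81.4], [0.0925, 0.0937, 0.0947], 6314)
tray ([583.2, 26.6, 191.5, 176.3, -8.6], [0.0588, 0.0605, 0.0641], 7519)
 t 29.13 tcp [0.53   0.0346 0.3292] open 0.0748 gf 0.0 F [1.4 0.  0.5]
short ([417.3, -229.0, 104.3, 58.6, 13.2], [0.0327, 0.0338, 0.0348], 6109)
 t 31.25 tcp [ 0.3638 -0.2428  0.2502] open 0.0855 gf 0.0 F [-0.1  0.   0.9]
```

View pics/w_l.png

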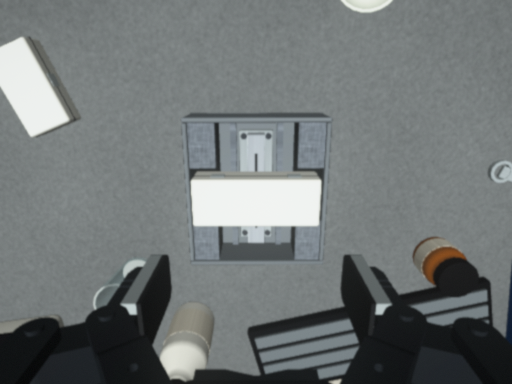

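The long case sits in the seat at (256,198), its top flat at 93.7 mm and within 1 mm of centre. Now the short case, measured at 104x59 mm with its top at 34 mm.

```bash
python3 - <<'E'
from h import *
pick(.4173,-.2295,13.2,.008,.085,45)
lower(.5837,.026,TYAW+90,.122,.098,zhover=.27)
E
```

```text
hit False
gripped t 33.95 tcp [ 0.4178 -0.2299  0.0086] open 0.0572 gf 49.4 F [-0.  -0.1  2.6]
lifted t 35.76 tcp [ 0.4166 -0.2289  0.2384] open 0.0572 gf 49.0 F [-0.1  0.6 -2.1]
pre t 38.07 tcp [0.5846 0.0258 0.1233] open 0.0575 gf 49.0 F [-0.9  0.1 -1.8]
contact True
down t 38.7 tcp [0.5833 0.026  0.1025] open 0.0572 gf 50.0 F [-0.2 -0.   4.1]
```

```bash
python3 - <<'E'
from h import *
gripper_to(.075,30); st("released"); x,y=.5837,.026
move_l([x,y,.15],.06); move_l([x,y,.26],.2)
a=D(TYAW); goto(TX-.055*np.cos(a),TY-.055*np.sin(a),.35,TYAW)
print("short",wrist(.585,.026,.12,.115,.15,"pics/w_s.png")); print("long",wrist(.585,.026,.12,.083,.105)); st()
E
```

```text
released t 39.02 tcp [0.5824 0.0261 0.1014] open 0.0752 gf 0.0 F [ 0. -0.  0.]
short ([581.0, 25.8, 105.1, 58.5, 81.4], [0.1264, 0.1277, 0.1287], 4748)
long ([581.4, 25.9, 150.3, 57.7, 81.4], [0.0893, 0.0936, 0.0953], 1730)
 t 42.17 tcp [0.53   0.0346 0.3492] open 0.0747 gf 0.0 F [ 0.5 -1.1 -0.1]
```

View pics/w_s.png

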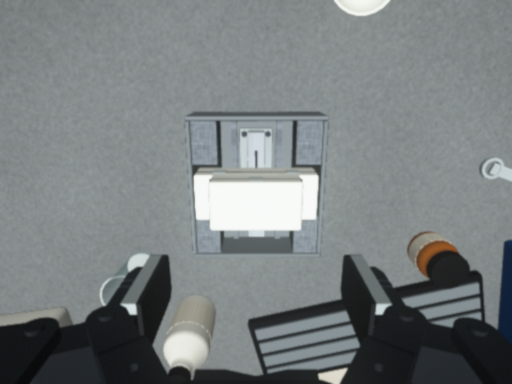

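The short case is centred on the long one at (256,203), within 1 mm and aligned, its top flat at 127.7 mm. The gripper is clear, so I'm handing in.

```bash
python3 -c "
from plant import *
print(job_done())"
```

```text
the job is handed in; nothing more can be done
None
```

The job is handed in: burner, long case and short case are stacked in the tray, each about 1 mm or less off centre by the wrist camera, at about 42 s of the 72 s; the hand-in call returned no verdict.

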